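Sweep the offcuts off the carving board

ROBOT

A 7-joint arm with a two-finger parallel gripper is mounted at the origin on the work surface. World frame = base frame: x ahead of the robot, y to its left, z up, the work surface at z = 0. Lengths are in m, angles in rad, forces in N, time in s.
With the tool pointing down it reaches from about 0.425 to 0.925 m from the base axis. Payload 6.8 kg.
Tool frame: the origin (TCP) lies on the centre line of the jaws, within the pads' length; the fingertips stand 17 mm ahead of it and the grasp point (between the pads) lies 2 mm behind it (nose_length is the distance from the TCP to the fingertips, in m); z points along the fingers, x is the direction in which the jaws open and shut, and the axes are right-handed (so a half turn about z gives the same grasp; the last joint's range is limited). The gripper opens to 85 mm and grips with 20 to 120 N. Pads are 22 mm wide; open, the fingers measure 114 mm over their backs; the gripper's body (76 mm by 85 mm) begins 54 mm behind the grasp point. The pads swing forward as they close: fully open they stand 13 mm farther back than shut.
Start: joints at [1.156, 0.477, 0.022, 1.555, -0.011, 1.109, -0.083], TCP at [0.204, -0.643, 0.248] pointing down, gripper open.
Joint ranges: [-2.96, 2.96], [-0.34, 2.1], [-1.41, 1.46], [0.24, 2.44], [-1.37, 4.51], [0.17, 1.92], [-2.96, 2.96]. Speed limits (rad/s): [2.39, 2.39, 3.14, 3.14, 3.14, 3.14, 3.14].

INTERFACE

Orientations are given as a unit quaternion [w, x, y, z].
In Python, from station import * gives the robot as it stands.
- The arm moves only by the tool send_rows, never from a script. Its argument "commands" is a list of rows, each an object with "translation": the shift along the tool's x, y, z in m, a list of three; "rot": the turn, a rotation vector about the tool's x, y, z in degrees, a list of three; "grip": the finger opening in m, from 0 to 0.0854. In form: [{"translation": [tx, ty, tz], "rot": [rx, ry, rz], "grip": grip}, ...]. A call has exactly 5 rows; each row shifts and turns the commanded pose from where the row before left it, along the tool's axes as they then stand; what a row does not reach is not made up. A row lasts 1/12 s, in which the tool goes at most 41.7 mm and 7.16 degrees, less where a joint would pass 70% of its speed; a pose out of reach is approached as far as the arm can. A call with a gripper value outside its range is refused whole. The fingers move at their own pace and stop on an object; "force" is the grip in N (left out, the last holds). Time passes only in rows, so rows that do not move let the fingers close, or fill a call up. It gives the time, the measured TCP pose, the force and the opening at its end, in the units of the state.
- get_obs(): the state, without advancing time (a new reading comes with each control period).
- read_camera(name): name is "scene" or "top"; returns a dict with "pixels" (480x640x3 uint8, red, green, blue), "depth" (480x640 float32, m along the optical axis (not along the pixel's ray), 0 where there is no reading), "mtx" (3x3 intrinsics, pixels), "extrinsics" (4x4, takes a point from camera to world coordinates). Camera axes: x right, y up, looking along -z (the intrinsics and any distortion apply to the point x, -y, -z); pixel columns grow to the right and rows downward; lengths in m; the calibration is good to about 2 mm. A picture is of the moment at which its call begins.
- hand_in(): hands the job in, once; it reports no verdict.
The state is a dict: "t": time; "q": joint angles; "joint_vel": joint speeds; "joint_torque": joint torques, N m; "eef_pos": TCP position; "tool_rot": TCP orientation; "contact_force": force on the tool from outside, world axes, zero at the start; "torque": the same for the moment, N m; "gripper_width": opening from 0.0 (shut) to 1.0 (fully open).
Only numpy, scipy, OpenCV 4.12 (cv2) and the standard library are available. Lean on these libraries where they do the work, as an engineer would, in place of code of your own. Each camera call takes 0.05 s, during which the arm holds its last target.

TASK

Clear the carving board: with closed fingers, push the three plain offcuts (the rectangular block, the round plug and the L-shaped piece) along the board and over its open edge, so that all three drop into the offcut tray. Only sweep them, do not lift or carry them, and leave the carved rosette, the turned finial and everything on the bench where they are.

Things in the scene. Friction and masses are not known exactly. Their poses are not given: they have to be found in the camera images.
- carving_board: Carving board with its offcut tray, one fixed piece. Origin on the bench under the board; z up, y points from board to tray. Dark wood top at z = 55 mm, clear area x -122..122, y -140..130 mm; pale lips 8 mm wide, 10 mm high along both x sides and the back (-y) edge. At y = 130 mm it has an open edge without a lip, and the tray lies directly beyond and below.
- edge (a point): Middle of the board's open edge, on its top (55 mm above the bench). The edge runs 244 mm along the board's x; what is pushed over it drops into the tray.
- tray (a point): Middle of the tray's floor, 4 mm above the bench. Inside, in the board's frame, the tray spans x -122..122, y 130..240 mm; its plywood walls stand 65 mm above the bench (10 mm above the board's top).
- block_mid (a point): Centre point of the rectangular offcut, pale wood, 40 x 28 x 22 mm (22 high as it lies). It lies loose on the board and is to be swept into the tray; 14 to 26 g.
- block: The same block offcut; origin at its underside, x is its 40 mm length, y its 28 mm width, z up.
- plug_mid (a point): Centre point of the plain round plug, pale wood, 34 mm diameter, 20 mm high, standing on its flat end. It lies loose on the board and is to be swept into the tray; 14 to 26 g.
- plug: The same plug offcut; origin at its underside, z is its axis.
- ell_mid (a point): Centre point of the L-shaped (notched) offcut, pale wood, two legs 40 mm long and 16 mm wide, 18 mm high, lying flat. It lies loose on the board and is to be swept into the tray; 14 to 26 g.
- ell: The same ell offcut; origin at its underside, origin under the centre of mass; one leg spans x -15.5..24.5, y -15.5..0.5 mm, the other x -15.5..0.5, y 0.5..24.5 mm; z up.
- rosette: Finished carved rosette, pale wood, round, 46 mm diameter, 20 mm high with a ring of beads; lies on the board and stays there. Origin at its underside centre.
- finial: Finished turned finial, pale wood, 38 mm diameter foot, waisted, with a small rounded tip, 50 mm high; stands upright on the board and stays there. Origin at its underside centre.
- mallet: Carver's hammer with wooden handle, lying on the bench beyond the tray (robot's left). Leave it.
- glue: White glue bottle, 56 mm diameter, 150 mm high, standing on the bench to the robot's left. Leave it.
- sander: Cork sanding block, 110 x 65 x 36 mm, on the bench to the robot's right. Leave it.
- gouge: Gouge with dark handle, 212 mm long, lying on the bench to the robot's right. Leave it.
- mug: White mug, 80 mm diameter, 90 mm high, standing on the bench to the robot's right. Leave it.

How it is judged:
At the end, for the whole second after the job is handed in: All three offcuts lie at rest inside the offcut tray, their centres past the board's open edge, between the tray's walls and at least 5 mm below the board's top; rosette, finial and the things on the bench are within 15 mm of where they started, finial and glue bottle upright (y of block_mid in the frame of carving_board between 0.13 and 0.24 m and x of block_mid in the frame of carving_board between -0.122 and 0.122 m and z of block_mid in the frame of carving_board between 0 and 0.05 m and linear speed of each of block, plug, ell below 0.03 m/s and y of plug_mid in the frame of carving_board between 0.13 and 0.24 m and x of plug_mid in the frame of carving_board between -0.122 and 0.122 m and z of plug_mid in the frame of carving_board between 0 and 0.05 m and y of ell_mid in the frame of carving_board between 0.13 and 0.24 m and x of ell_mid in the frame of carving_board between -0.122 and 0.122 m and z of ell_mid in the frame of carving_board between 0 and 0.05 m and distance of each of rosette, finial, mallet, glue, sander, gouge, mug from where it was at the start of the episode below 0.015 m and angle between each of finial, glue's own z axis and vertical below 0.3 rad); the robot touches nothing.
It fails at once if an offcut is lifted off the board (its centre more than 28 mm above the board's top) (z of any of block_mid, plug_mid, ell_mid in the frame of carving_board above 0.083 m).
It fails at once if an offcut is carried out over the tray instead of being pushed over the edge (centre 45 mm past the edge and still 5 mm above the board's top) ((y of block_mid in the frame of carving_board above 0.175 m and z of block_mid in the frame of carving_board above 0.06 m) or (y of plug_mid in the frame of carving_board above 0.175 m and z of plug_mid in the frame of carving_board above 0.06 m) or (y of ell_mid in the frame of carving_board above 0.175 m and z of ell_mid in the frame of carving_board above 0.06 m)).
It fails at once if the rosette, the finial or a thing on the bench is moved by more than 15 mm (distance of any of rosette, finial, mallet, glue, sander, gouge, mug from where it was at the start of the episode above 0.015 m).
It fails at once if the finial or the glue bottle is tipped over (angle between any of finial, glue's own z axis and vertical above 0.3 rad).
It also fails if it takes over 54 s, if anything falls off the work surface, if the arm or the gripper's body presses on something with over 40 N, if the wrist force passes 120 N, or if a joint passes its speed limit or range.

## Working session

There is one attempt and no reset: what is moved stays moved. The work goes in short steps, Python scripts to look and compute and a tool call to move; the robot and the scene stay as the last step left them, time stands still between calls to the robot, and variables do not carry over. Pictures are saved under pics/ and viewed, and the job is handed in when it is done.

Besides the shell and the picture viewer there is one more tool, called after ">>>" by a JSON object that holds its "name" and its "arguments", one argument or row to a line. send_rows: Moves the arm, as the interface text tells. Its arguments: {"type":"object","properties":{"commands":{"type":"array","items":{"type":"object","properties":{"translation":{"type":"array","items":{"type":"number"}},"rot":{"type":"array","items":{"type":"number"}},"grip":{"type":"number"}}}},"force":{"type":"number"}},"required":["commands"]}

```bash
ls; mkdir -p pics
python3 - <<'E'
from station import *
import cv2,numpy as np
print(get_obs())
for n in("scene","top"):
    c=read_camera(n); cv2.imwrite(f"pics/{n}0.png",c["pixels"][:,:,::-1]); np.savez(f"{n}0.npz",**c); print(n,c["mtx"],c["extrinsics"])
E
```

```text
pics
{'t': 0.0, 'q': array([ 1.15588426,  0.47774514,  0.02232004,  1.55642668, -0.01149767,
        1.10926212, -0.08311018]), 'joint_vel': array([ 2.24332967e-04,  7.36234081e-05, -6.05641285e-04, -8.43190328e-04,
       -3.32160888e-04,  2.64079024e-04, -8.96753234e-04]), 'joint_torque': array([ 2.85784099e-04, -5.96443713e+01,  1.60831511e+00, -2.81195247e+01,
        1.25041135e-02,  9.41281964e-03, -3.91506092e-05]), 'eef_pos': array([ 0.20370361, -0.64296729,  0.2473726 ]), 'tool_rot': array([-4.57271912e-04,  8.06860879e-01, -5.90740880e-01, -7.24485665e-04]), 'contact_force': array([ 0.6077211 ,  0.14063808, -0.12834854]), 'torque': array([-0.00280147, -0.00276142, -0.00099205]), 'gripper_width': 0.9973963585361816}
scene [[458.50509741   0.         319.54298398]
 [  0.         458.50509741 236.4655905 ]
 [  0.           0.           1.        ]] [[ 0.79488034 -0.51360644  0.32306914  0.92949522]
 [ 0.60676178  0.67079875 -0.42646122 -0.51176838]
 [ 0.00231885  0.53501165  0.8448415   1.08645631]
 [ 0.          0.          0.          1.        ]]
top [[519.48724911   0.         318.28128857]
 [  0.         519.48724911 240.66268722]
 [  0.           0.           1.        ]] [[-0.00540762  0.99680065 -0.07974473  0.43868538]
 [-0.99965579 -0.00334135  0.02602171  0.01275864]
 [ 0.025672    0.079858    0.99647561  1.49119958]
 [ 0.          0.          0.          1.        ]]
```

View pics/scene0.png

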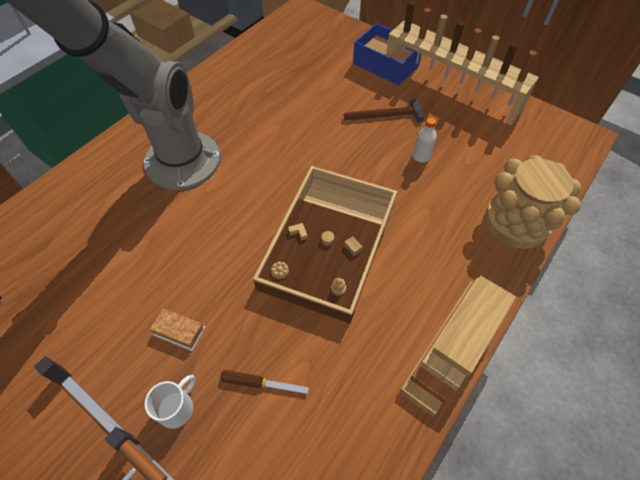

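View pics/top0.png

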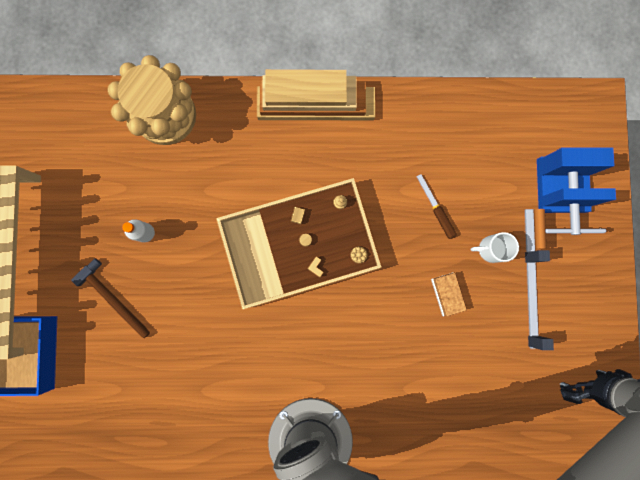

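The top view shows the block (298,215), plug (306,240), ell (316,267), rosette (359,256) and finial (341,201). The tray is to the left, with its open edge near column 275. Next I'll measure them.

```bash
cat > h.py <<'E'
import cv2,numpy as np
def world(c):
    K,E,d=c["mtx"],c["extrinsics"],c["depth"]
    v,u=np.mgrid[:480,:640]
    X=(u-K[0,2])/K[0,0]*d;Y=-(v-K[1,2])/K[1,1]*d
    return np.stack([X,Y,-d],-1)@E[:3,:3].T+E[:3,3]
def ray(c,u,v,z):
    K,E=c["mtx"],c["extrinsics"]
    r=E[:3,:3]@np.array([(u-K[0,2])/K[0,0],-(v-K[1,2])/K[1,1],-1]);o=E[:3,3]
    return o+r*(z-o[2])/r[2]
E
python3 - <<'E'
from h import *
c=dict(np.load("top0.npz"));P=world(c)
im=c["pixels"][:,:,::-1]
hsv=cv2.cvtColor(np.ascontiguousarray(im),cv2.COLOR_BGR2HSV)
roi=np.zeros((480,640),bool);roi[170:315,210:390]=1
for p in[(240,330),(215,298),(240,306),(265,316),(256,359),(201,341),(245,270),(260,235),(150,300),(271,378),(243,380)]:print(p,P[p].round(4),hsv[p])
m=roi&(abs(P[...,2]-.055)<.004)&(hsv[...,2]<100)
m8=cv2.morphologyEx(m.astype(np.uint8)*255,cv2.MORPH_CLOSE,np.ones((15,15)))
pts=P[(m8>0)&m][:,:2].astype(np.float32)
r=cv2.minAreaRect((pts*1000));print(r,cv2.boxPoints(r))
# outer outline: height>0.04 region
m=roi&(P[...,2]>.04)
print(cv2.minAreaRect(P[m][:,:2].astype(np.float32)*1000))
pale=roi&(P[...,2]>.064)&(hsv[...,2]>90)
n,l,s,ce=cv2.connectedComponentsWithStats(pale.astype(np.uint8))
for i in range(1,n):
    if s[i,4]>15:
        q=P[l==i];print(s[i],ce[i],q.mean(0).round(4),q[:,2].max().round(4),cv2.minAreaRect(q[:,:2].astype(np.float32)*1000))
cv2.imwrite("pics/crop.png",cv2.resize(im[170:315,210:390],None,fx=4,fy=4,interpolation=cv2.INTER_CUBIC))
E
```

```text
(240, 330) [ 0.5552 -0.0572  0.0571] [ 12 178 103]
(215, 298) [0.6224 0.031  0.0784] [ 19 126 219]
(240, 306) [0.5538 0.0094 0.077 ] [ 19 123 226]
(265, 316) [ 0.4856 -0.0177  0.0727] [ 19 125 243]
(256, 359) [ 0.5096 -0.1355  0.0738] [ 19 130 210]
(201, 341) [ 0.6573 -0.0856  0.1016] [ 18 126 218]
(245, 270) [0.5421 0.109  0.0537] [ 12 182 112]
(260, 235) [0.5031 0.2116 0.006 ] [ 19 111 152]
(150, 300) [0.8232 0.0257 0.0018] [ 14 183 199]
(271, 378) [ 0.47   -0.198  -0.0035] [ 12 179 187]
(243, 380) [ 0.5507 -0.2046 -0.0007] [ 13 181 113]
((565.2054443359375, -22.2598876953125), (240.13241577148438, 264.833984375), 16.3446044921875) [[ 412.72754    71.01738 ]
 [ 487.2555   -183.11374 ]
 [ 717.68335  -115.537155]
 [ 643.1554    138.59396 ]]
((548.6839599609375, 29.745315551757812), (260.6406555175781, 396.8822326660156), 16.39687156677246)
[349 178   7   9  20] [352.35 181.15] [ 0.6913 -0.1064  0.2093] 1.4912 ((580.7218627929688, -59.45127868652344), (18.653244018554688, 318.1297302246094), 66.40731048583984)
[334 180  14   6  31] [340.83870968 182.51612903] [ 0.7146 -0.088   0.0669]
[... 2679 characters left out ...]
 276.73076923] [ 0.4527 -0.0891  0.1225] 1.4912 ((444.9999084472656, -49.5512809753418), (10.41598892211914, 124.82431030273438), 10.556647300720215)
[298 278  38  14  87] [316.43678161 284.75862069] [ 0.4319 -0.0184  0.0837] 1.4912 ((437.29473876953125, -17.536087036132812), (19.671119689941406, 106.92400360107422), 16.296171188354492)
[284 290  13   7  26] [290.5        292.73076923] [0.4105 0.0521 0.0671] 0.0727 ((410.1943664550781, 53.48907470703125), (7.490055084228516, 35.74201965332031), 15.443520545959473)
[259 295  24   9  57] [270.68421053 298.71929825] [0.3954 0.1046 0.0921] 1.4912 ((407.6429748535156, 73.45543670654297), (12.5101957321167, 135.77345275878906), 21.822385787963867)
```

View pics/crop.png

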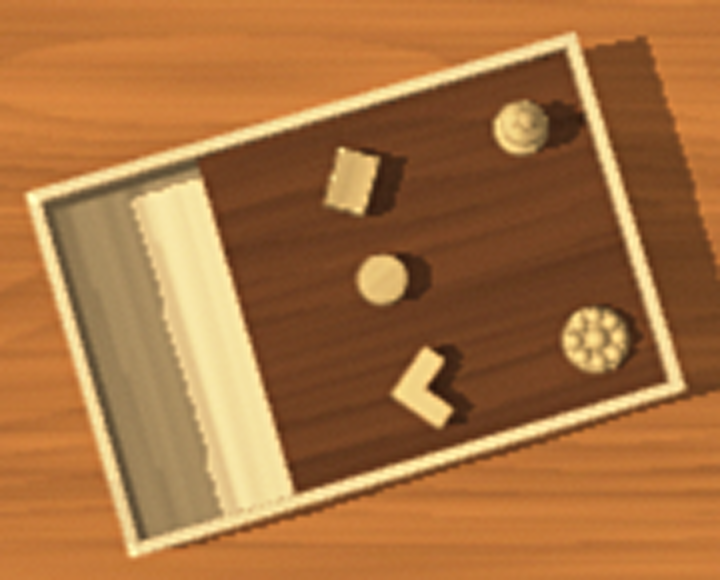

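>>> {"name": "send_rows", "arguments": {
  "commands": [
    {"translation": [-0.02,-0.025,0],"rot": [0,0,1.2],"grip": 0},
    {"translation": [-0.024,-0.03,0],"rot": [0,0,0],"grip": 0},
    {"translation": [-0.024,-0.03,0],"rot": [0,0,0],"grip": 0},
    {"translation": [-0.024,-0.03,0],"rot": [0,0,0],"grip": 0},
    {"translation": [-0.024,-0.03,0],"rot": [0,0,0],"grip": 0}
  ]
}}

```text
t: 0.52
eef_pos: [0.3103, -0.4891, 0.2479]
tool_rot: [-0.0, 0.801, -0.599, -0.0]
contact_force: [0.7, -0.6, -0.3]
gripper_width: 0.3
```

>>> {"name": "send_rows", "arguments": {
  "commands": [
    {"translation": [-0.024,-0.03,0],"rot": [0,0,0],"grip": 0},
    {"translation": [-0.024,-0.03,0],"rot": [0,0,0],"grip": 0},
    {"translation": [-0.024,-0.03,0],"rot": [0,0,0],"grip": 0},
    {"translation": [-0.024,-0.03,0],"rot": [0,0,0],"grip": 0},
    {"translation": [-0.024,-0.03,0],"rot": [0,0,0],"grip": 0}
  ]
}}

```text
t: 0.93
eef_pos: [0.4203, -0.3317, 0.2481]
tool_rot: [0.0, 0.801, -0.599, -0.0]
contact_force: [1.1, -0.5, -0.9]
gripper_width: -0.003
```

```bash
cat >> h.py <<'E'
from scipy.spatial.transform import Rotation as R
Yb=np.array([-.2819,.9595]);Xb=np.array([.9595,.2819]);O=np.array([.5633,-.0179])
def tb(p): d=np.asarray(p)[:2]-O; return np.array([d@Xb,d@Yb])
def st():
    from station import get_obs
    o=get_obs();w=o["tool_rot"];r=R.from_quat([w[1],w[2],w[3],w[0]]).as_matrix()
    print("t",round(o["t"],2),"board xy mm",(tb(o["eef_pos"])*1e3).round(1),"z",o["eef_pos"][2].round(4),"toolx in board",(Xb@r[:2,0]).round(3),(Yb@r[:2,0]).round(3),"tz",r[:,2].round(3),"F",o["contact_force"].round(1),"grip",round(o["gripper_width"],3))
E
python3 -c "
from h import *;st()"
```

```text
t 0.93 board xy mm [-225.7 -260.8] z 0.2481 toolx in board -0.0 -1.0 tz [-0.  0. -1.] F [ 1.1 -0.5 -0.9] grip -0.003
```

>>> {"name": "send_rows", "arguments": {
  "commands": [
    {"translation": [-0.0236,-0.03,0],"rot": [0,0,0],"grip": 0},
    {"translation": [-0.0236,-0.03,0],"rot": [0,0,0],"grip": 0},
    {"translation": [-0.0236,-0.03,0],"rot": [0,0,0],"grip": 0},
    {"translation": [-0.0236,-0.03,0],"rot": [0,0,0],"grip": 0},
    {"translation": [-0.0236,-0.03,0],"rot": [0,0,0],"grip": 0}
  ]
}}

```text
t: 1.35
eef_pos: [0.5309, -0.1763, 0.2481]
tool_rot: [0.0, 0.801, -0.599, -0.0]
contact_force: [0.4, -0.2, 0.8]
gripper_width: -0.004
```

>>> {"name": "send_rows", "arguments": {
  "commands": [
    {"translation": [-0.0236,-0.03,0],"rot": [0,0,0],"grip": 0},
    {"translation": [-0.0236,-0.03,0],"rot": [0,0,0],"grip": 0},
    {"translation": [-0.0236,-0.03,0],"rot": [0,0,0],"grip": 0},
    {"translation": [-0.0236,-0.03,0],"rot": [0,0,0],"grip": 0},
    {"translation": [-0.0236,-0.03,0],"rot": [0,0,0],"grip": 0}
  ]
}}

```text
t: 1.77
eef_pos: [0.6416, -0.021, 0.2479]
tool_rot: [0.0, 0.801, -0.599, -0.0]
contact_force: [-0.7, -0.4, -0.2]
gripper_width: 0.002
```

>>> {"name": "send_rows", "arguments": {
  "commands": [
    {"translation": [0,0,0.03],"rot": [0,0,0],"grip": 0},
    {"translation": [0,0,0.03],"rot": [0,0,0],"grip": 0},
    {"translation": [0,0,0.03],"rot": [0,0,0],"grip": 0},
    {"translation": [0,0,0.03],"rot": [0,0,0],"grip": 0},
    {"translation": [0,0,0],"rot": [0,0,0],"grip": 0}
  ]
}}

```text
t: 2.18
eef_pos: [0.6366, -0.0227, 0.1217]
tool_rot: [0.004, 0.801, -0.599, -0.004]
contact_force: [-1.7, -0.5, -1.1]
gripper_width: -0.0
```

```bash
cat >> h.py <<'E'
def snap(n):
    from station import read_camera
    a=read_camera("top")["pixels"][170:315,210:390,::-1];b=read_camera("scene")["pixels"][150:330,230:420,::-1]
    a=cv2.resize(a,(600,483),interpolation=2)[:, :];b=cv2.resize(b,(510,483),interpolation=2)
    cv2.imwrite(n,cv2.resize(np.hstack([a,b]),(800,348)))
E
python3 -c "
from h import *;st();snap('pics/a1.png')"
```

```text
t 2.18 board xy mm [ 68.9 -25.3] z 0.1217 toolx in board 0.001 -1.0 tz [-0.011 -0.    -1.   ] F [-1.7 -0.5 -1.1] grip -0.0
```

View pics/a1.png

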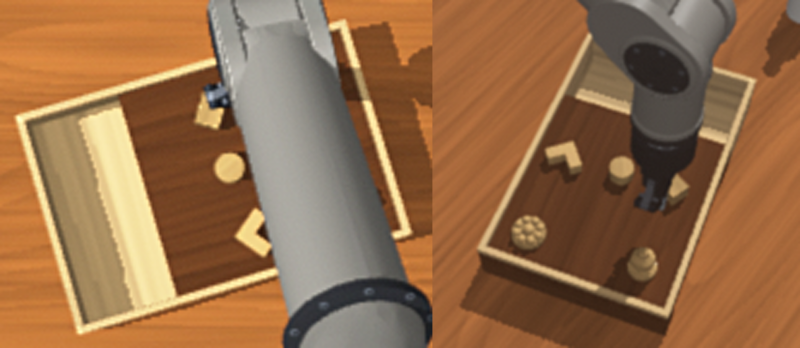

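The gripper hangs behind the block at board (69,-25), clear of the plug and finial. I'll lower it to 5 mm above the board.

>>> {"name": "send_rows", "arguments": {
  "commands": [
    {"translation": [0,0,0],"rot": [0,0,0],"grip": 0},
    {"translation": [0,-0.002,0.012],"rot": [0,0,0],"grip": 0},
    {"translation": [0,0,0.012],"rot": [0,0,0],"grip": 0},
    {"translation": [0,0,0.012],"rot": [0,0,0],"grip": 0},
    {"translation": [0,0,0],"rot": [0,0,0],"grip": 0}
  ]
}}

```text
t: 2.7
eef_pos: [0.6411, -0.0221, 0.0894]
tool_rot: [0.001, 0.801, -0.599, -0.002]
contact_force: [-0.4, 0.0, 0.5]
gripper_width: -0.001
```

```bash
python3 -c "
from h import *;st()"
```

```text
t 2.7 board xy mm [ 73.5 -26. ] z 0.0894 toolx in board 0.0 -1.0 tz [-0.004 -0.    -1.   ] F [-0.4  0.   0.5] grip -0.001
```

>>> {"name": "send_rows", "arguments": {
  "commands": [
    {"translation": [0,0,0.011],"rot": [0,0,0],"grip": 0},
    {"translation": [-0.008,0,0],"rot": [0,0,0],"grip": 0},
    {"translation": [-0.01,0,0],"rot": [0,0,0],"grip": 0},
    {"translation": [-0.01,0,0],"rot": [0,0,0],"grip": 0},
    {"translation": [-0.01,0,0],"rot": [0,0,0],"grip": 0}
  ]
}}

```text
t: 3.12
eef_pos: [0.6322, 0.0165, 0.0818]
tool_rot: [-0.0, 0.801, -0.599, 0.0]
contact_force: [0.1, -0.2, -0.6]
gripper_width: 0.001
```

>>> {"name": "send_rows", "arguments": {
  "commands": [
    {"translation": [-0.01,0,0],"rot": [0,0,0],"grip": 0},
    {"translation": [-0.01,0,0],"rot": [0,0,0],"grip": 0},
    {"translation": [-0.01,0,0],"rot": [0,0,0],"grip": 0},
    {"translation": [-0.01,0,0],"rot": [0,0,0],"grip": 0},
    {"translation": [-0.01,0,0],"rot": [0,0,0],"grip": 0}
  ]
}}

```text
t: 3.53
eef_pos: [0.6179, 0.0635, 0.0815]
tool_rot: [-0.0, 0.801, -0.599, 0.0]
contact_force: [-0.1, -0.5, 1.6]
gripper_width: 0.002
```

```bash
python3 -c "
from h import *;st();snap('pics/a2.png')"
```

```text
t 3.53 board xy mm [75.4 62.7] z 0.0815 toolx in board 0.0 -1.0 tz [ 0. -0. -1.] F [-0.1 -0.5  1.6] grip 0.002
```

View pics/a2.png

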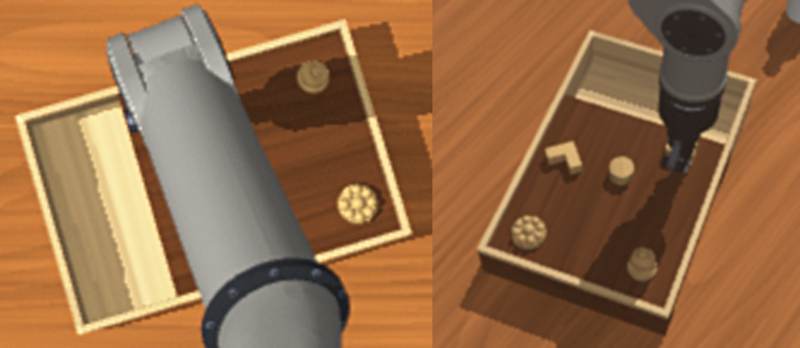

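>>> {"name": "send_rows", "arguments": {
  "commands": [
    {"translation": [-0.01,0,0.001],"rot": [0,0,0],"grip": 0},
    {"translation": [-0.01,0,0.001],"rot": [0,0,0],"grip": 0},
    {"translation": [-0.01,0,0.001],"rot": [0,0,0],"grip": 0},
    {"translation": [-0.01,0,0],"rot": [0,0,0],"grip": 0},
    {"translation": [-0.01,0,0],"rot": [0,0,0],"grip": 0}
  ]
}}

```text
t: 4.05
eef_pos: [0.6036, 0.1117, 0.0782]
tool_rot: [-0.0, 0.801, -0.599, -0.0]
contact_force: [-0.4, 1.0, 0.6]
gripper_width: -0.001
```

```bash
python3 -c "
from h import *;st();snap('pics/a3.png')"
```

```text
t 4.05 board xy mm [ 75.2 113. ] z 0.0782 toolx in board 0.0 -1.0 tz [-0.  0. -1.] F [-0.4  1.   0.6] grip -0.001
```

View pics/a3.png

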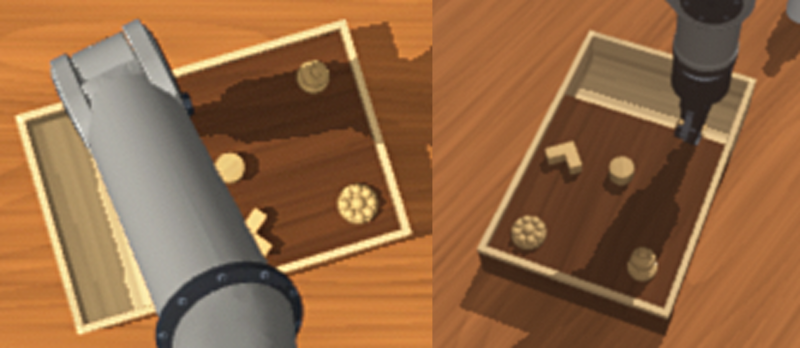

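>>> {"name": "send_rows", "arguments": {
  "commands": [
    {"translation": [-0.01,0,0],"rot": [0,0,0],"grip": 0},
    {"translation": [-0.01,0,0],"rot": [0,0,0],"grip": 0},
    {"translation": [-0.005,0,0],"rot": [0,0,0],"grip": 0},
    {"translation": [0,0,0],"rot": [0,0,0],"grip": 0},
    {"translation": [0,0,0],"rot": [0,0,0],"grip": 0}
  ]
}}

```text
t: 4.57
eef_pos: [0.5969, 0.1349, 0.0783]
tool_rot: [0.0, 0.801, -0.599, 0.0]
contact_force: [-0.9, 0.7, -0.2]
gripper_width: -0.002
```

>>> {"name": "send_rows", "arguments": {
  "commands": [
    {"translation": [0.01,0,-0.01],"rot": [0,0,0],"grip": 0},
    {"translation": [0.03,0,-0.02],"rot": [0,0,0],"grip": 0},
    {"translation": [0.03,0.015,-0.02],"rot": [0,0,0],"grip": 0},
    {"translation": [0.03,0.02,-0.01],"rot": [0,0,0],"grip": 0},
    {"translation": [0.03,0.02,0],"rot": [0,0,0],"grip": 0}
  ]
}}

```text
t: 4.98
eef_pos: [0.5828, -0.0087, 0.1418]
tool_rot: [-0.001, 0.8, -0.6, 0.002]
contact_force: [1.3, -0.6, -0.2]
gripper_width: -0.002
```

>>> {"name": "send_rows", "arguments": {
  "commands": [
    {"translation": [0.03,0.02,0],"rot": [0,0,0],"grip": 0},
    {"translation": [0,0,0],"rot": [0,0,0],"grip": 0},
    {"translation": [0,0,0.02],"rot": [0,0,0],"grip": 0},
    {"translation": [0,0,0.02],"rot": [0,0,0],"grip": 0},
    {"translation": [0,0,0.01],"rot": [0,0,0],"grip": 0}
  ]
}}

```text
t: 5.4
eef_pos: [0.5694, -0.0421, 0.0873]
tool_rot: [0.001, 0.8, -0.6, -0.0]
contact_force: [-1.2, 0.0, 0.1]
gripper_width: -0.001
```

```bash
python3 -c "
from h import *;st();snap('pics/a4.png')"
```

```text
t 5.4 board xy mm [ -0.9 -24.9] z 0.0873 toolx in board -0.002 -1.0 tz [-0.001 -0.001 -1.   ] F [-1.2  0.   0.1] grip -0.001
```

View pics/a4.png

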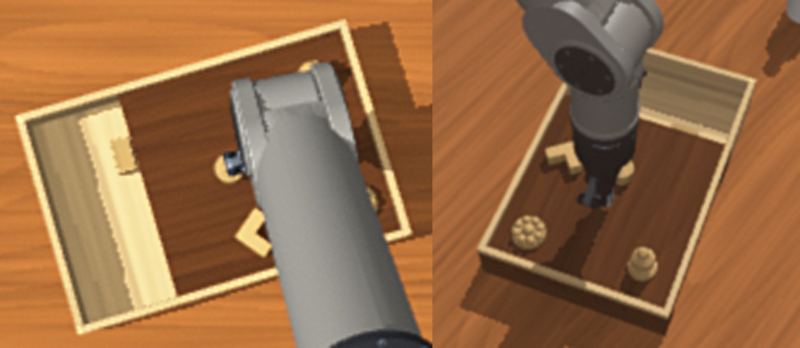

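The block is in the tray at (122,155). Now the plug.

>>> {"name": "send_rows", "arguments": {
  "commands": [
    {"translation": [-0.005,0,0.007],"rot": [0,0,0],"grip": 0},
    {"translation": [-0.01,0,0],"rot": [0,0,0],"grip": 0},
    {"translation": [-0.01,0,0],"rot": [0,0,0],"grip": 0},
    {"translation": [-0.01,0,0],"rot": [0,0,0],"grip": 0},
    {"translation": [-0.01,0,0],"rot": [0,0,0],"grip": 0}
  ]
}}

```text
t: 5.92
eef_pos: [0.5574, 0.0048, 0.0819]
tool_rot: [-0.0, 0.801, -0.599, 0.0]
contact_force: [0.4, -0.2, 0.6]
gripper_width: -0.0
```

>>> {"name": "send_rows", "arguments": {
  "commands": [
    {"translation": [-0.01,0,0],"rot": [0,0,0],"grip": 0},
    {"translation": [-0.01,0,0],"rot": [0,0,0],"grip": 0},
    {"translation": [-0.01,0,0],"rot": [0,0,0],"grip": 0},
    {"translation": [-0.01,0,0],"rot": [0,0,0],"grip": 0},
    {"translation": [-0.01,0,0],"rot": [0,0,0],"grip": 0}
  ]
}}

```text
t: 6.33
eef_pos: [0.5435, 0.0517, 0.0816]
tool_rot: [-0.0, 0.801, -0.599, 0.0]
contact_force: [0.5, -1.2, 1.9]
gripper_width: 0.003
```

```bash
python3 -c "
from h import *;st();snap('pics/a5.png')"
```

```text
t 6.33 board xy mm [ 0.6 72.3] z 0.0816 toolx in board -0.0 -1.0 tz [ 0.001 -0.    -1.   ] F [ 0.5 -1.2  1.9] grip 0.003
```

View pics/a5.png

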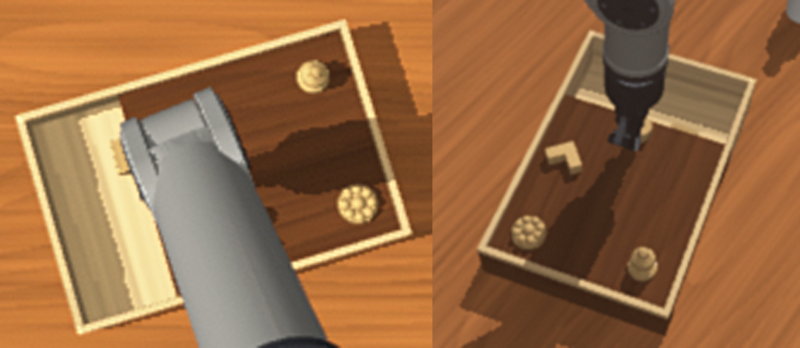

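The plug shows ahead of the finger at (648,128), near the edge. I'll keep pushing.

>>> {"name": "send_rows", "arguments": {
  "commands": [
    {"translation": [-0.01,0,0.001],"rot": [0,0,0],"grip": 0},
    {"translation": [-0.01,0,0.001],"rot": [0,0,0],"grip": 0},
    {"translation": [-0.01,0,0],"rot": [0,0,0],"grip": 0},
    {"translation": [-0.01,0,0],"rot": [0,0,0],"grip": 0},
    {"translation": [-0.01,0,0],"rot": [0,0,0],"grip": 0}
  ]
}}

```text
t: 6.85
eef_pos: [0.5286, 0.1003, 0.0791]
tool_rot: [0.0, 0.801, -0.599, -0.0]
contact_force: [-0.4, 0.2, -0.3]
gripper_width: -0.006
```

>>> {"name": "send_rows", "arguments": {
  "commands": [
    {"translation": [-0.01,0,0],"rot": [0,0,0],"grip": 0},
    {"translation": [-0.005,0,0],"rot": [0,0,0],"grip": 0},
    {"translation": [0,0,0],"rot": [0,0,0],"grip": 0},
    {"translation": [0,0,0],"rot": [0,0,0],"grip": 0},
    {"translation": [0.01,0,-0.005],"rot": [0,0,0],"grip": 0}
  ]
}}

```text
t: 7.27
eef_pos: [0.5271, 0.1048, 0.0838]
tool_rot: [0.0, 0.801, -0.598, -0.001]
contact_force: [0.1, 1.1, -0.5]
gripper_width: -0.001
```

>>> {"name": "send_rows", "arguments": {
  "commands": [
    {"translation": [0.01,0,-0.02],"rot": [0,0,0],"grip": 0},
    {"translation": [0.03,0.01,-0.02],"rot": [0,0,0],"grip": 0},
    {"translation": [0.03,0.015,-0.02],"rot": [0,0,0],"grip": 0},
    {"translation": [0.03,0.015,0],"rot": [0,0,0],"grip": 0},
    {"translation": [0.03,0.02,0],"rot": [0,0,0],"grip": 0}
  ]
}}

```text
t: 7.68
eef_pos: [0.5085, -0.0408, 0.1463]
tool_rot: [-0.001, 0.8, -0.6, 0.002]
contact_force: [0.7, -1.1, -0.4]
gripper_width: -0.005
```

```bash
python3 -c "
from h import *;st();snap('pics/a6.png')"
```

```text
t 7.68 board xy mm [-59.   -6.5] z 0.1463 toolx in board -0.001 -1.0 tz [ 0.004 -0.    -1.   ] F [ 0.7 -1.1 -0.4] grip -0.005
```

View pics/a6.png

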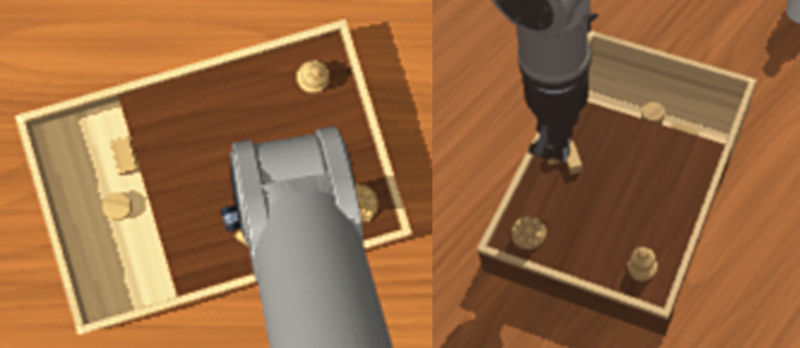

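The plug is in the tray at (118,205). Next I'll work out the ell's notch from the first picture.

Run:
```python
from h import *
c=dict(np.load("top0.npz"))
im=np.ascontiguousarray(c["pixels"][:,:,::-1]);hsv=cv2.cvtColor(im,cv2.COLOR_BGR2HSV)
m=np.zeros((480,640),np.uint8);m[252:281,303:327]=(hsv[252:281,303:327,2]>150)*255
k=max(cv2.findContours(m,0,2)[0],key=cv2.contourArea)
print(cv2.contourArea(k))
for p in cv2.approxPolyDP(k,1.2,True)[:,0]: print(p,(tb(ray(c,p[0],p[1],.073))*1e3).round(1))
M=cv2.moments(m,True);print("com",tb(ray(c,M['m10']/M['m00'],M['m01']/M['m00'],.070))*1e3)
st()
```

```text
134.0
[315 257] [-52.8  18.5]
[308 269] [-78.7  46.1]
[320 276] [-106.3   20.3]
[322 271] [-94.9  11.1]
[316 267] [-79.7  23.7]
[320 259] [-62.    6.9]
com [-78.70708808  25.47420343]
t 7.78 board xy mm [-64.  -11.1] z 0.1446 toolx in board -0.011 -1.0 tz [-0.001 -0.004 -1.   ] F [ 0.3  0.1 -0.5] grip -0.003
```

>>> {"name": "send_rows", "arguments": {
  "commands": [
    {"translation": [0.012,0.014,0],"rot": [0,0,0],"grip": 0},
    {"translation": [0,0,0],"rot": [0,0,0],"grip": 0},
    {"translation": [0,0,0.02],"rot": [0,0,0],"grip": 0},
    {"translation": [0,0,0.02],"rot": [0,0,0],"grip": 0},
    {"translation": [0,0,0],"rot": [0,0,0],"grip": 0}
  ]
}}

```text
t: 8.2
eef_pos: [0.4951, -0.0535, 0.1018]
tool_rot: [0.001, 0.8, -0.599, -0.002]
contact_force: [-0.1, -0.4, -0.1]
gripper_width: 0.004
```

```bash
python3 -c "
from h import *;st();snap('pics/a7.png')"
```

```text
t 8.2 board xy mm [-75.4 -14.9] z 0.1018 toolx in board -0.0 -1.0 tz [-0.005  0.    -1.   ] F [-0.1 -0.4 -0.1] grip 0.004
```

View pics/a7.png

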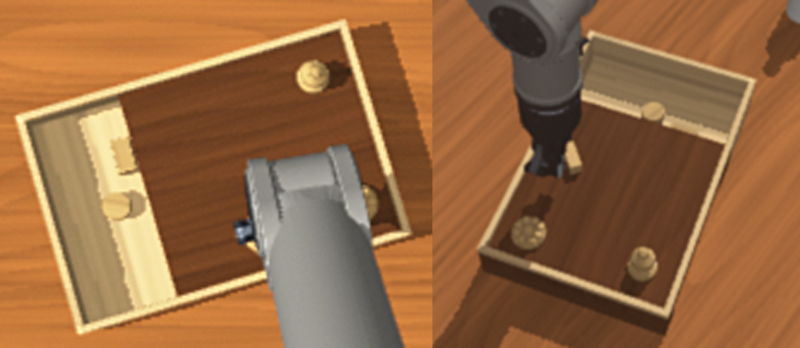

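>>> {"name": "send_rows", "arguments": {
  "commands": [
    {"translation": [0.009,0.003,0],"rot": [0,0,0],"grip": 0},
    {"translation": [0,0,0.01],"rot": [0,0,0],"grip": 0},
    {"translation": [0,0,0.01],"rot": [0,0,0],"grip": 0},
    {"translation": [0,0,0.004],"rot": [0,0,0],"grip": 0},
    {"translation": [0,0,0],"rot": [0,0,0],"grip": 0}
  ]
}}

```text
t: 8.72
eef_pos: [0.4957, -0.0628, 0.0791]
tool_rot: [0.001, 0.801, -0.599, -0.001]
contact_force: [-0.3, -0.9, -0.7]
gripper_width: 0.002
```

```bash
python3 -c "
from h import *;st()"
```

```text
t 8.72 board xy mm [-77.6 -24. ] z 0.0791 toolx in board 0.0 -1.0 tz [-0.002  0.    -1.   ] F [-0.3 -0.9 -0.7] grip 0.002
```

>>> {"name": "send_rows", "arguments": {
  "commands": [
    {"translation": [-0.005,0.001,0.001],"rot": [0,0,0],"grip": 0},
    {"translation": [-0.01,0,0],"rot": [0,0,0],"grip": 0},
    {"translation": [-0.01,0,0],"rot": [0,0,0],"grip": 0},
    {"translation": [-0.01,0,0],"rot": [0,0,0],"grip": 0},
    {"translation": [-0.01,0,0],"rot": [0,0,0],"grip": 0}
  ]
}}

```text
t: 9.13
eef_pos: [0.4827, -0.0183, 0.0795]
tool_rot: [-0.0, 0.801, -0.599, 0.0]
contact_force: [-0.2, 0.8, -0.1]
gripper_width: 0.0
```

>>> {"name": "send_rows", "arguments": {
  "commands": [
    {"translation": [-0.01,0,0],"rot": [0,0,0],"grip": 0},
    {"translation": [-0.01,0,0],"rot": [0,0,0],"grip": 0},
    {"translation": [-0.01,0,0],"rot": [0,0,0],"grip": 0},
    {"translation": [-0.01,0,0],"rot": [0,0,0],"grip": 0},
    {"translation": [-0.01,0,0],"rot": [0,0,0],"grip": 0}
  ]
}}

```text
t: 9.55
eef_pos: [0.4686, 0.029, 0.0794]
tool_rot: [-0.0, 0.801, -0.599, 0.0]
contact_force: [0.7, -0.1, -0.7]
gripper_width: 0.0
```

```bash
python3 -c "
from h import *;st();snap('pics/a8.png')"
```

```text
t 9.55 board xy mm [-77.6  71.7] z 0.0794 toolx in board 0.0 -1.0 tz [ 0. -0. -1.] F [ 0.7 -0.1 -0.7] grip 0.0
```

View pics/a8.png

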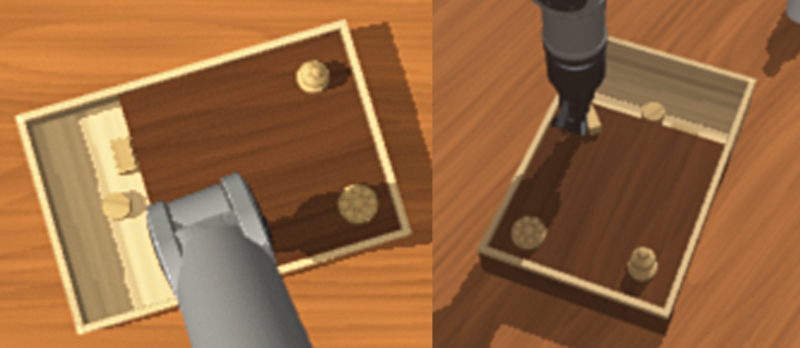

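The ell is moving with the finger, its right leg visible at (595,120). I'll push it on over the edge.

>>> {"name": "send_rows", "arguments": {
  "commands": [
    {"translation": [-0.01,0,0],"rot": [0,0,0],"grip": 0},
    {"translation": [-0.01,0,0],"rot": [0,0,0],"grip": 0},
    {"translation": [-0.01,0,0],"rot": [0,0,0],"grip": 0},
    {"translation": [-0.01,0,0],"rot": [0,0,0],"grip": 0},
    {"translation": [-0.01,0,0],"rot": [0,0,0],"grip": 0}
  ]
}}

```text
t: 10.07
eef_pos: [0.4544, 0.0771, 0.0793]
tool_rot: [-0.0, 0.801, -0.599, -0.0]
contact_force: [-0.9, 0.0, 0.0]
gripper_width: -0.003
```

>>> {"name": "send_rows", "arguments": {
  "commands": [
    {"translation": [-0.01,0,0],"rot": [0,0,0],"grip": 0},
    {"translation": [-0.007,0,0],"rot": [0,0,0],"grip": 0},
    {"translation": [0,0,0],"rot": [0,0,0],"grip": 0},
    {"translation": [0,0,0],"rot": [0,0,0],"grip": 0},
    {"translation": [0.005,0,0],"rot": [0,0,0],"grip": 0}
  ]
}}

```text
t: 10.48
eef_pos: [0.4514, 0.0878, 0.0793]
tool_rot: [-0.0, 0.801, -0.599, -0.0]
contact_force: [-0.1, 0.3, 0.3]
gripper_width: 0.002
```

>>> {"name": "send_rows", "arguments": {
  "commands": [
    {"translation": [0.01,0,-0.005],"rot": [0,0,0],"grip": 0},
    {"translation": [0.03,0,-0.02],"rot": [0,0,0],"grip": 0},
    {"translation": [0.03,0,-0.03],"rot": [0,0,0],"grip": 0},
    {"translation": [0.04,0,-0.01],"rot": [0,0,0],"grip": 0},
    {"translation": [0.03,0,-0.01],"rot": [0,0,0],"grip": 0}
  ]
}}

```text
t: 10.9
eef_pos: [0.4917, -0.0504, 0.1554]
tool_rot: [-0.0, 0.8, -0.6, 0.001]
contact_force: [0.5, 0.2, 0.5]
gripper_width: 0.0
```

```bash
python3 -c "
from h import *;st();snap('pics/a9.png')"
```

```text
t 10.9 board xy mm [-77.8 -11. ] z 0.1554 toolx in board -0.003 -1.0 tz [ 0.003 -0.001 -1.   ] F [0.5 0.2 0.5] grip 0.0
```

View pics/a9.png

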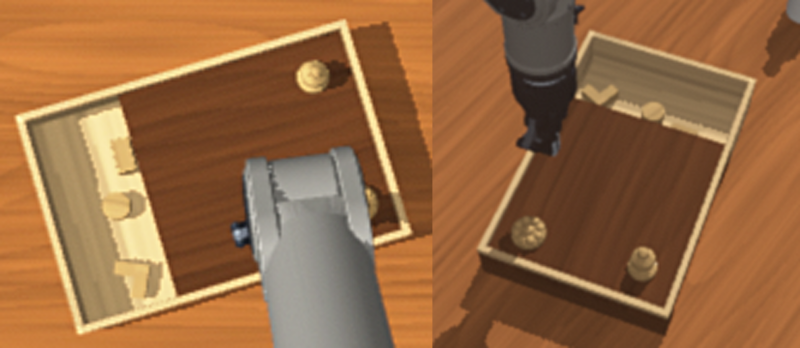

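All three are in the tray: block (123,155), plug (118,205), ell (137,280). I'll raise the arm, then check heights and rest.

>>> {"name": "send_rows", "arguments": {
  "commands": [
    {"translation": [0,0,-0.03],"rot": [0,0,0],"grip": 0},
    {"translation": [0.02,0,-0.03],"rot": [0,0,0],"grip": 0},
    {"translation": [0.03,0,-0.03],"rot": [0,0,0],"grip": 0},
    {"translation": [0.03,0,0],"rot": [0,0,0],"grip": 0},
    {"translation": [0,0,0],"rot": [0,0,0],"grip": 0}
  ]
}}

```text
t: 11.42
eef_pos: [0.5146, -0.1297, 0.245]
tool_rot: [0.0, 0.798, -0.603, 0.003]
contact_force: [-0.3, -0.7, -0.3]
gripper_width: 0.002
```

Run:
```python
from h import *
from station import read_camera
c=read_camera("top");P=world(c)
B=(P[...,:2]-O)@np.stack([Xb,Yb],1)*1e3
z=P[...,2]*1e3
roi=np.zeros((480,640),np.uint8);roi[170:315,210:300]=1
m=(roi>0)&(z>14)&(z<50)&(abs(B[...,0])<115)&(B[...,1]>131)&(B[...,1]<234)
n,l,s,ce=cv2.connectedComponentsWithStats(m.astype(np.uint8))
for i in range(1,n):
    if s[i,4]>20: q=l==i;print(s[i,4],ce[i].round(),B[q].mean(0).round(1),B[q].min(0).round(),B[q].max(0).round(),"z med/max",np.median(z[q]).round(1),z[q].max().round(1))
snap("pics/a10.png")
im=read_camera("top")["pixels"].astype(int);im0=np.load("top0.npz")["pixels"].astype(int)
d=(abs(im-im0).sum(2)>60).astype(np.uint8)
cv2.imwrite("pics/d10.png",d*255);st()
c1=read_camera("scene")["pixels"];cv2.imwrite("pics/s10.png",c1[:,:,::-1])
```

```text
118 [261. 234.] [ 53.6 143.8] [ 34. 133.] [ 74. 155.] z med/max 32.0 42.3
111 [258. 255.] [ -0.3 169.1] [-17. 153.] [ 16. 185.] z med/max 23.9 31.9
134 [266. 285.] [-86.  171.7] [-114.  152.] [-61. 192.] z med/max 22.5 30.2
t 11.62 board xy mm [-78.2 -85.3] z 0.2423 toolx in board 0.001 -1.0 tz [-0.002  0.001 -1.   ] F [-0.2  0.  -0.1] grip -0.0
```

View pics/a10.png

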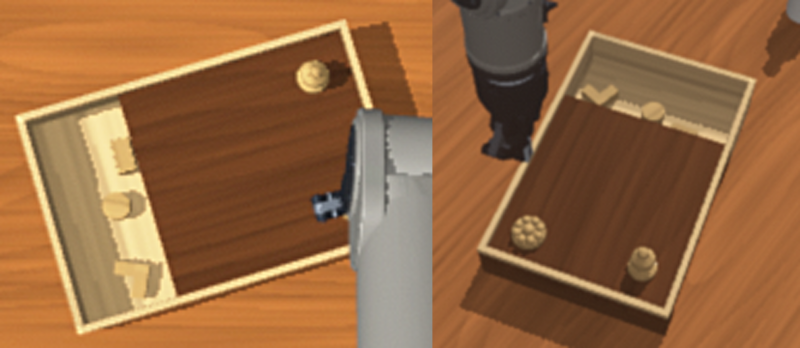

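View pics/s10.png

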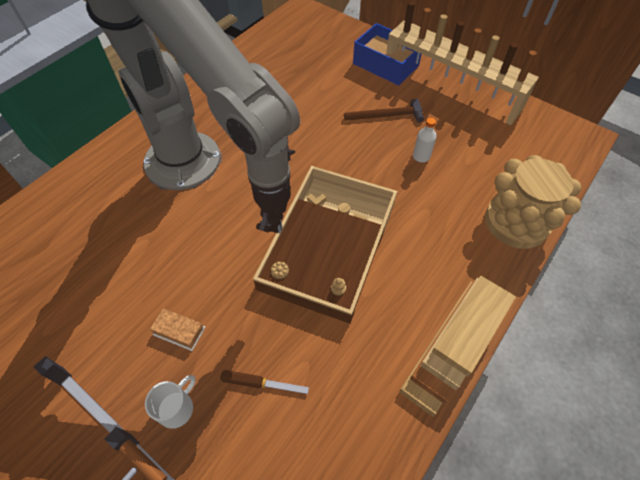

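View pics/d10.png

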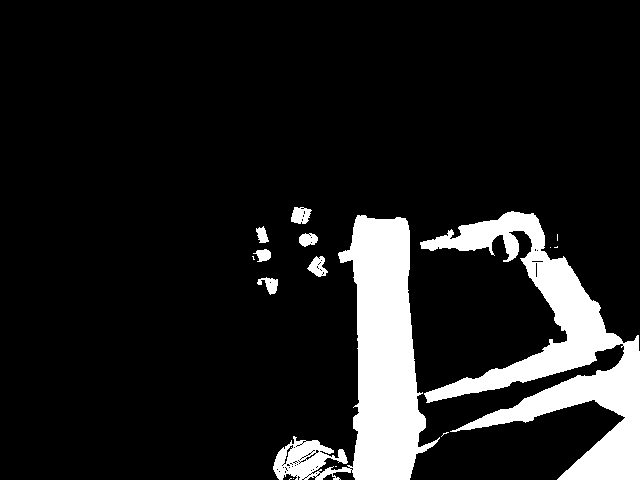

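All three are well inside the tray and unchanged between pictures. The difference image shows only the arm, its shadow and the offcuts as changed.

```bash
python3 -c "
from station import *
print(hand_in())"
```

```text
the job is handed in; nothing more can be done
None
```

I swept the block, the plug and the L-piece one at a time over the open edge into the tray, using closed fingers held 5–10 mm above the board. I handed the job in at about 11.6 s; `hand_in` reports no verdict.

- **Offcuts:** the last depth check puts all three inside the tray. In the board frame, in mm:

| Offcut | x | y | Median top height (z) | Limit on centre height |
|---|---|---|---|---|
| Block | 54 | 144 | 32 | 50 |
| Plug | 0 | 169 | 24 | 50 |
| L-piece | -86 | 172 | 23 | 50 |

- **Block:** it appears to have landed on its side against the board's edge wall, and its highest reading was 42 mm. It looked at rest in the pictures taken after it fell.
- **Everything else:** comparing the top view before and after, only the arm, its shadow and the offcuts had changed. The arm hid the rosette in that final top view, and the arm's shadow crossed the mug and gouge area. In the scene view, both finished pieces and the bench items looked unmoved and upright, but I judged that by eye and did not measure it.
- **Forces:** every wrist force reading stayed below about 2 N. No check failed.

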